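# Unbolt a sprung chamber lid and hold it open

### The arm

A 6-joint arm with a two-finger parallel gripper is mounted at the origin on a cart in front of the work surface, level with it; the furniture and walls round the work are solid. World frame = base frame: x ahead of the robot, y to its left, z up, the work surface at z = 0. Lengths are in m, angles in rad, forces in N, time in s.
With the tool pointing down it reaches from about 0.375 to 0.975 m from the base axis. Payload 3.8 kg.
Tool frame: the origin (TCP) lies midway between the tips of the shut fingers; the grasp point (between the pads) lies 19 mm behind it; z points along the fingers, y is the line along which they close (so a half turn about z gives the same grasp; the last joint's range is limited). The gripper opens to 85 mm and grips with 20 to 120 N. Pads are 22 mm wide; open, the fingers measure 114 mm over their backs; the gripper's body (76 mm by 85 mm) begins 54 mm behind the grasp point. The pads swing forward as they close: fully open they stand 13 mm farther back than shut.
Start: joints at [1.12, 0.264, 1.604, -0, 1.274, -0.037], TCP at [0.271, 0.618, 0.231] pointing down, gripper open.
Joint ranges: [-2.63, 2.63], [-0.94, 2.18], [0.31, 2.57], [-1.31, 4.45], [0, 2.66], [-2.55, 2.55]. Speed limits (rad/s): [2.57, 2.57, 3.14, 3.14, 3.14, 3.14].

### API

Orientations are given as a rotation vector (axis times angle).
In Python, from plant import state, camera, get_calibration, finish_job gives the robot as it stands. The module is installed in compiled form; this text tells all that it offers.
- The arm moves only by the tool step_arm, never from a script. Its argument "moves" is one flat list of numbers, 7 for each row, row after row: the shift along the world's x, y, z in units of 60 mm (1.0 is 60 mm), then the turn, a rotation vector about the world's x, y, z in units of 10 degrees (1.0 is 10 degrees), then the opening, from -1 (shut) to 1 (fully open). A call has 1 to 10 rows; each row shifts and turns the commanded pose from where the row before left it; what a row does not reach is not made up. A row lasts 1/8 s, in which the tool goes at most 62.5 mm and 10.7 degrees, less where a joint would pass 70% of its speed; a pose out of reach is approached as far as the arm can. A call is refused whole if a number of a shift passes 1 or a number of a turn 1, either way. A call with a gripper value outside its range is refused whole. The fingers move at their own pace and stop on an object; the grip force is fixed at half the most. Time passes only in rows, so rows that do not move let the fingers close. It gives the time, the measured TCP pose, the force, the opening and the grip force at its end, in the units of the state.
- state(): the state, without advancing time (a new reading comes with each control period).
- camera(name): name is "side" or "top" or "wrist"; returns the picture (420x560x3 uint8, red, green, blue); there is no depth.
- get_calibration(name): a dict with "K" (3x3 intrinsics, pixels), "world_from_camera" (4x4, takes a point from camera to world coordinates). Camera axes: x right, y down, z forward; pixel columns grow to the right and rows downward; lengths in m; the calibration is good to about 2 mm. A picture is of the moment at which its call begins: read the wrist's pose just before it. get_calibration takes no time and is no camera call; for the wrist camera it gives the pose at the moment of the call.
- finish_job(): hands the job in; it is judged then, once.
The state is a dict: "clock": time; "joints": joint angles; "joint_velocities": joint speeds; "tau": joint torques, N m; "tool_pos": TCP position; "eef_rot": TCP orientation; "ft_force": force on the tool from outside, world axes, zero at the start; "torque": the same for the moment, N m; "finger_gap": opening from 0.0 (shut) to 1.0 (fully open); "grip_force": force on a finger pad.
Only numpy, scipy, OpenCV 4.12 (cv2) and the standard library are available. Lean on these libraries where they do the work, as an engineer would, in place of code of your own. Each camera call takes 0.05 s, during which the arm holds its last target. There are 200 camera calls.

### The job

Unlock the drying chamber by pulling the sprung ball knob on its front straight out to its stop with the lid still down; then, keeping hold of the knob, raise the lid to 50 degrees from shut so that a colleague can take out the dish. The lid springs shut if it is let go, so finish still holding it by the knob, steady at 50 degrees. Leave the beaker, flask and jar beside the chamber where they stand.

Things in the scene. Friction and masses are not known exactly. Their poses are not given: they have to be found in the camera images.
- chamber: white drying chamber fixed to the bench, a box 150 mm deep (own x), 210 mm wide (own y), 104 mm high with its lid shut; origin at the centre of its underside, own -x is the front (knob side), +x the hinge side, z up. A glass dish lies inside. A grey frame lid with a pale translucent window covers the top and hangs down over the front as an apron (outer face at x = -83 mm).
- knob_ball (a point): centre of the black ball knob, 26 mm across, on a rod at the lid's front. Lid shut and bolt in: at x = -118, y = 0, z = 72 mm in the chamber's frame, 35 mm before the apron (29 mm before a boss round the rod). Free on both sides, above and below: pinch it from above across the chamber's y axis; being round it turns between the fingers as the lid swings.
- knob (a joint): pull-out of the ball knob relative to the lid, m: 0 = bolt in (lid locked), 0.016 = at its stop; straight along the chamber's -x while the lid is shut. Return spring: 3 N at 0, about 6.2 N at the stop. The lid is locked until about 0.011; once the lid is a few degrees up, the knob may slide back in without harm.
- lid (a joint): opening angle of the lid, rad: 0 = shut, up to 1.5; 50 degrees = 0.873. It turns about the chamber's y axis, front edge going up and back, away from the robot. Closing spring and weight ask for about 6 N upward at the knob to start and about 7 N along the arc (9 N straight up) at 50 degrees; it never stays open by itself.
- lid_hinge (a point): a point on the lid's hinge axis, in the chamber's frame at x = 78 mm, y = 0, z = 98 mm; the axis runs along the chamber's y. From it the ball (pulled to its stop, lid shut) lies 212 mm towards the front and 26 mm lower.
- lid_front_edge (a point): middle of the upper front edge of the lid, 161 mm from the hinge axis towards the front and 6 mm above it with the lid shut
- beaker_mid (a point): small glass beaker, 61 mm across, 68 mm high, left of the chamber (own +y); point at its centre, half-way up. Not to be moved.
- flask_mid (a point): conical glass flask, 61 mm across, 99 mm high, right of the chamber (own -y); point at its axis, half-way up. Not to be moved.
- jar_mid (a point): jar with black screw lid, 55 mm across, 82 mm high, further left of the chamber; point at its centre, half-way up. Not to be moved.

How it is judged:
On the way:
1. the knob is pulled out to its stop (13 mm or more of 16) with the lid still down (under 4 degrees) (value of joint knob above 0.013 m and value of joint lid below 0.07 rad), for 0.1 s.
At the end, for the whole second after the job is handed in: The program ends with the fingers still holding the ball knob (grasp point within 30 mm of its centre, more than 1 N between fingers and chamber parts), the lid still at 50 degrees, within 7 degrees; beaker, flask and jar within 20 mm of where they stood (value of joint lid between 0.753 and 0.993 rad and velocity of joint lid between -0.05 and 0.05 rad/s and contact force between the fingers and chamber above 1 N and distance between the grasp point and knob_ball below 0.03 m and distance of each of beaker_mid, flask_mid, jar_mid from where it was at the start of the episode below 0.02 m); the arm keeps its last pose, push and grip.
It fails at once if the beaker, flask or jar is moved by more than 20 mm (distance of any of beaker_mid, flask_mid, jar_mid from where it was at the start of the episode above 0.02 m).
It also fails if it takes over 38 s, if anything falls off the work surface, if the arm or the gripper's body presses on something with over 40 N, if the wrist force passes 120 N, or if a joint passes its speed limit or range.

## Working session

There is one attempt and no reset: what is moved stays moved. The work goes in short steps, Python scripts to look and compute and a tool call to move; the robot and the scene stay as the last step left them, time stands still between calls to the robot, and variables do not carry over. Pictures are saved under pics/ and viewed, at most 10 in all, crops included, and the job is handed in when it is done.

Besides the shell and the picture viewer there is one more tool, called after ">>>" as a command line: name --argument value ..., lists and objects as JSON in quotes. step_arm: Moves the arm, as the interface text tells. Its arguments: {"type":"object","properties":{"moves":{"type":"array","items":{"type":"number"}}},"required":["moves"]}

```bash
mkdir -p pics; python3 - <<'E'
from plant import *
import cv2,numpy as np
for n in ("top","side"):
    cv2.imwrite(f"pics/{n}0.png",camera(n)[:,:,::-1])
    c=get_calibration(n);print(n,np.round(c["K"],1).tolist(),np.round(c["world_from_camera"],3).tolist())
s=state();print({k:np.round(v,3).tolist() for k,v in s.items()})
E
```

```text
top [[521.2, 0.0, 280.1], [0.0, 521.2, 212.5], [0.0, 0.0, 1.0]] [[0.003, -0.974, 0.226, 0.345], [-1.0, -0.003, 0.004, 0.248], [-0.004, -0.226, -0.974, 1.403], [0.0, 0.0, 0.0, 1.0]]
side [[509.1, 0.0, 290.2], [0.0, 509.1, 212.2], [0.0, 0.0, 1.0]] [[-0.997, -0.007, 0.081, 0.512], [-0.077, 0.404, -0.911, 1.412], [-0.027, -0.915, -0.404, 0.622], [0.0, 0.0, 0.0, 1.0]]
{'clock': 0.1, 'joints': [1.12, 0.265, 1.605, -0.0, 1.274, -0.037], 'joint_velocities': [0.0, -0.002, -0.002, -0.0, -0.001, 0.002], 'tau': [-0.0, -51.671, -36.859, -0.0, 0.006, 0.0], 'tool_pos': [0.271, 0.617, 0.23], 'eef_rot': [-0.645, -3.074, 0.003], 'ft_force': [0.25, -1.034, 0.717], 'torque': [-0.027, 0.005, 0.041], 'grip_force': 0.0, 'finger_gap': 0.998}
```

View pics/top0.png

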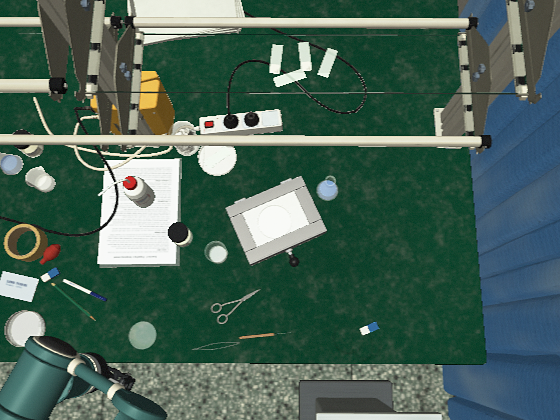

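View pics/side0.png

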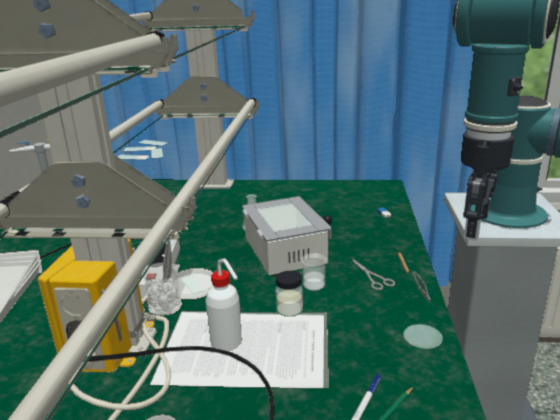

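The top view shows the chamber with lid corners near (227,207), (300,178), (326,229) and (248,262), and the black knob at about (294,261). The beaker is at (216,252), the jar at (179,233) and the flask at (327,188). In the side view the chamber is at about (285,232), with the knob just visible at (328,219). Rails pass overhead behind the chamber.

```bash
cat > h.py <<'E'
from plant import *
import cv2,numpy as np
def ray(n,uv):
    c=get_calibration(n);T=np.array(c["world_from_camera"]);d=T[:3,:3]@np.linalg.solve(c["K"],[*uv,1.]);return T[:3,3],d
def onz(n,uv,z):
    o,d=ray(n,uv);return o+d*(z-o[2])/d[2]
def tri(a,b):
    (o1,d1),(o2,d2)=ray("top",a),ray("side",b)
    s=np.linalg.lstsq(np.c_[d1,-d2],o2-o1,rcond=None)[0]
    p,q=o1+s[0]*d1,o2+s[1]*d2;return (p+q)/2,np.linalg.norm(p-q)
E
python3 - <<'E'
from h import *
im=cv2.imread("pics/top0.png");hsv=cv2.cvtColor(im,cv2.COLOR_BGR2HSV)
# ball
m=(im.max(2)<40).astype(np.uint8);w=np.zeros_like(m);w[245:275,280:308]=1
n,l,st,ce=cv2.connectedComponentsWithStats(m*w);i=1+st[1:,4].argmax();print("ball px",ce[i],st[i]);b=onz("top",ce[i],.072);print("ball",b.round(4))
ms=cv2.imread("pics/side0.png");m2=(ms.max(2)<40).astype(np.uint8);w=np.zeros_like(m2);w[205:235,318:340]=1
n,l,st,c2=cv2.connectedComponentsWithStats(m2*w);j=1+st[1:,4].argmax();print("side",c2[j],st[j]);print("tri",tri(ce[i],c2[j]))
# lid: low saturation bright
g=((hsv[:,:,1]<50)&(hsv[:,:,2]>110)).astype(np.uint8);w=np.zeros_like(g);w[165:275,222:332]=1
g=cv2.morphologyEx(g*w,cv2.MORPH_OPEN,np.ones((5,5)))
c=max(cv2.findContours(g,0,2)[0],key=cv2.contourArea);print(cv2.contourArea(c))
P=np.array([onz("top",p,.104)[:2] for p in c[:,0]],np.float32)
print("hull rect",cv2.minAreaRect(P),cv2.boxPoints(cv2.minAreaRect(P)).round(3).tolist())
for a in [(490,140),(475,22)]:
  for q in [(255,103),(165,103),(160,40)]:print(a,q,tri(a,q))
for n,p,z in(("beaker",(216,246),.068),("flask",(329,181),.099),("jar",(180,232),.082)):print(n,onz("top",p,z).round(3))
v=im[150:290,160:350];cv2.imwrite("pics/c1.png",cv2.resize(v,None,fx=4,fy=4,interpolation=3))
E
```

```text
ball px [293.62857143 260.88571429] [289 254  10  13  70]
ball [0.526 0.219 0.072]
side [328.         220.15789474] [324 217   7   7  19]
tri (array([0.52354891, 0.21918979, 0.07222338]), np.float64(0.004881552926339974))
5027.0
hull rect ((0.6317325830459595, 0.2669801414012909), (0.16501136124134064, 0.21442605555057526), 24.03550910949707) [[0.5130000114440918, 0.3310000002384186], [0.6000000238418579, 0.13500000536441803], [0.7509999871253967, 0.2029999941587448], [0.6629999876022339, 0.39899998903274536]]
(490, 140) (255, 103) (array([ 0.76753153, -0.22253399,  0.28522045]), np.float64(0.012651232542804649))
(490, 140) (165, 103) (array([ 0.91968856, -0.21151916,  0.26275721]), np.float64(0.2660796344335716))
(490, 140) (160, 40) (array([ 0.86172572, -0.12141114,  0.45922532]), np.float64(0.3026750372830131))
(475, 22) (255, 103) (array([ 0.86203672, -0.15105006,  0.36928215]), np.float64(0.2645350568190591))
(475, 22) (165, 103) (array([ 1.06177891, -0.21028346,  0.29212932]), np.float64(0.014694746947277057))
(475, 22) (160, 40) (array([ 0.98902426, -0.13276722,  0.4757337 ]), np.float64(0.06680248765972648))
beaker [0.565 0.42  0.068]
flask [0.732 0.127 0.099]
jar [0.599 0.512 0.082]
```

View pics/c1.png

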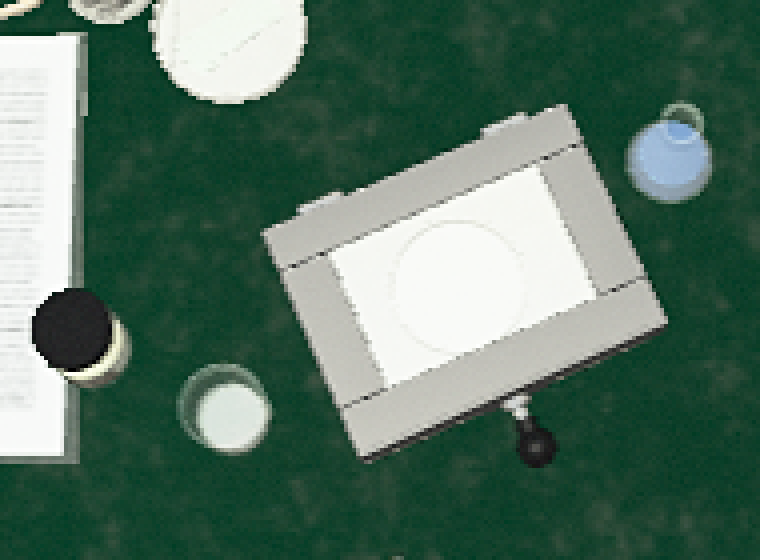

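The crop confirms the fit: lid front-edge mid plus 35 mm lands on the ball at about (0.525, 0.219, 0.072), with chamber yaw about 24°. The rail, at x≈0.77 and z≈0.28, stays clear of the work. Next I'll work out the yaw turn needed.

```bash
cat >> h.py <<'E'
from scipy.spatial.transform import Rotation as R
YAW=np.radians(24.04);EX=np.array([np.cos(YAW),np.sin(YAW),0]);EY=np.array([-EX[1],EX[0],0])
def need(p,tool_y=EY):
    s=state();T=R.from_rotvec(s["eef_rot"]);y=T.as_matrix()[:,1];ty=tool_y*np.sign(y@tool_y)
    D=np.c_[np.cross(ty,[0,0,-1]),ty,[0,0,-1]]
    dr=(R.from_matrix(D)*T.inv()).as_rotvec(degrees=True)
    print("clock",round(s["clock"],2),"pos",np.round(s["tool_pos"],4),"shift/60mm",np.round((p-np.array(s["tool_pos"]))/.06,3),"turn/10deg",np.round(dr/10,3),"j6",np.round(s["joints"],2),"F",np.round(s["ft_force"],1),"gap",round(s["finger_gap"],3),s["grip_force"])
E
python3 -c "
from h import *
need(np.array([.525,.219,.16]))"
```

```text
clock 0.1 pos [0.2712 0.6174 0.2301] shift/60mm [ 4.231 -6.64  -1.168] turn/10deg [ 0.012 -0.     4.775] j6 [ 1.12  0.26  1.61 -0.    1.27 -0.04] F [ 0.2 -1.   0.7] gap 0.998 0.0
```

>>> step_arm --moves '[0.42,-0.66,-0.1,0,0,0.48,1,0.42,-0.66,-0.1,0,0,0.48,1,0.42,-0.66,-0.1,0,0,0.48,1,0.42,-0.66,-0.1,0,0,0.48,1,0.42,-0.66,-0.1,0,0,0.48,1,0.42,-0.66,-0.1,0,0,0.48,1,0.42,-0.66,-0.1,0,0,0.48,1,0.42,-0.66,-0.1,0,0,0.48,1,0.42,-0.66,-0.1,0,0,0.48,1,0.42,-0.66,-0.1,0,0,0.48,1]'

```text
clock: 1.35
tool_pos: [0.5237, 0.2205, 0.1707]
eef_rot: [0.665, -3.07, 0.0]
ft_force: [0.3, -0.1, -0.2]
finger_gap: 0.997
grip_force: 0.0
```

>>> step_arm --moves '[0,0,0,0,0,0,1,0,0,0,0,0,0,1]'

```text
clock: 1.6
tool_pos: [0.523, 0.222, 0.1709]
eef_rot: [0.658, -3.071, -0.001]
ft_force: [0.5, 0.5, 0.3]
finger_gap: 1.001
grip_force: 0.0
```

```bash
python3 - <<'E'
from h import *
c=get_calibration("wrist");im=camera("wrist")[:,:,::-1];cv2.imwrite("pics/w1.png",im)
need(np.array([.525,.219,.051]))
T=np.array(c["world_from_camera"]);print(T.round(3))
p=np.linalg.inv(T)@[.525,.219,.072,1];q=np.array(c["K"])@p[:3];print("expected ball px",q[:2]/q[2])
E
```

```text
clock 1.65 pos [0.5229 0.2226 0.1711] shift/60mm [ 0.036 -0.06  -2.001] turn/10deg [-0.001 -0.004 -0.024] j6 [ 0.36  0.11  1.9   0.    1.13 -1.64] F [ 0.2  0.3 -0.3] gap 0.996 0.0
[[-0.41   0.868  0.282  0.451]
 [ 0.912  0.39   0.125  0.189]
 [-0.001  0.309 -0.951  0.314]
 [ 0.     0.     0.     1.   ]]
expected ball px [275.23497332 209.69832381]
```

View pics/w1.png

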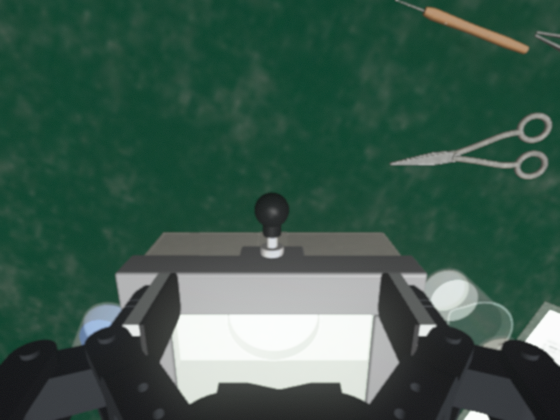

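The wrist view shows the ball at (271,210), where (275,210) was expected, so it is about 2 mm off. The apron edges are horizontal, so the yaw is right. I'll correct and descend.

>>> step_arm --moves '[0.02,-0.05,-0.4,0,0,0,1,0.03,-0.04,-0.4,0,0,0,1,0,0,-0.4,0,0,0,1,0,0,-0.4,0,0,0,1,0,0,-0.4,0,0,0,1,0,0,0,0,0,0,1,0,0,0,0,0,0,1]'

```text
clock: 2.52
tool_pos: [0.5267, 0.2177, 0.0522]
eef_rot: [-0.663, 3.07, 0.0]
ft_force: [0.3, 0.2, 0.3]
finger_gap: 0.999
grip_force: 0.0
```

```bash
python3 - <<'E'
from h import *
need(np.array([.526,.217,.051]))
c=get_calibration("wrist");im=camera("wrist")[:,:,::-1]
cv2.imwrite("pics/w2.png",im)
E
```

```text
clock 2.52 pos [0.5267 0.2177 0.0522] shift/60mm [-0.011 -0.011 -0.02 ] turn/10deg [-0.003  0.006 -0.032] j6 [ 0.35  0.24  1.99  0.    0.91 -1.65] F [0.3 0.2 0.3] gap 0.999 0.0
```

View pics/w2.png

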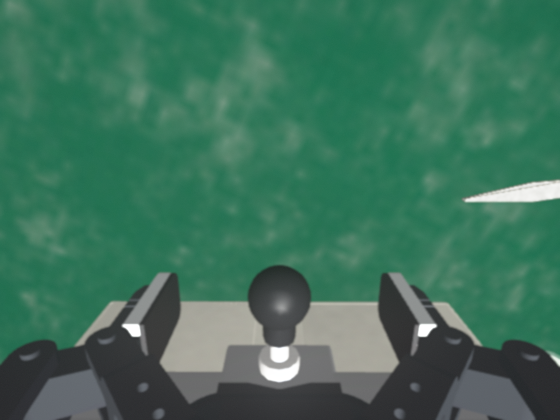

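The ball at (279,296) is centred between the fingers (178 to 381). Closing now.

>>> step_arm --moves '[0,0,0,0,0,0,-1,0,0,0,0,0,0,-1,0,0,0,0,0,0,-1,0,0,0,0,0,0,-1,0,0,0,0,0,0,-1,0,0,0,0,0,0,-1,0,0,0,0,0,0,-1,0,0,0,0,0,0,-1]'

```text
clock: 3.58
tool_pos: [0.5263, 0.2174, 0.0518]
eef_rot: [-0.66, 3.071, 0.002]
ft_force: [-4.1, 4.7, 3.4]
finger_gap: 0.27
grip_force: 58.6
```

```bash
python3 - <<'E'
from h import *
need(np.array([.526,.217,.051]))
im=camera("wrist")[:,:,::-1]
cv2.imwrite("pics/w3.png",im)
E
```

```text
clock 3.58 pos [0.5263 0.2174 0.0518] shift/60mm [-0.004 -0.007 -0.013] turn/10deg [-0.007 -0.001 -0.023] j6 [ 0.35  0.24  1.99  0.    0.91 -1.65] F [-4.1  4.7  3.4] gap 0.27 58.56479823589325
```

View pics/w3.png

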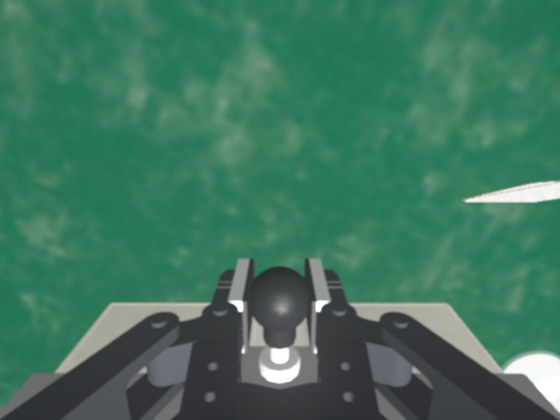

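Gripped, 58 N on the ball. I'll pull about 16 mm along the chamber's -x.

>>> step_arm --moves '[-0.06,-0.027,0,0,0,0,-1,-0.06,-0.027,0,0,0,0,-1,-0.06,-0.027,0,0,0,0,-1,-0.06,-0.027,0,0,0,0,-1,0,0,0,0,0,0,-1,0,0,0,0,0,0,-1]'

```text
clock: 4.38
tool_pos: [0.5142, 0.2119, 0.0521]
eef_rot: [-0.659, 3.066, 0.004]
ft_force: [2.4, 7.1, -1.1]
finger_gap: 0.27
grip_force: 58.7
```

```bash
python3 - <<'E'
from h import *
s=state();d=np.array(s["tool_pos"])-[.5263,.2174,.0518];print("pulled mm",d@EX*1e3,d@EY*1e3,d[2]*1e3,"Fx,Fy own",s["ft_force"]@EX,s["ft_force"]@EY,s["ft_force"][2],s["finger_gap"])
c=get_calibration("wrist");im=camera("wrist")[:,:,::-1]
cv2.imwrite("pics/w4.png",im[180:,100:460])
E
```

```text
pulled mm -13.288462482972445 -0.047837454907250984 0.3064964503775025 Fx,Fy own 5.048477263789838 5.5145248256673085 -1.0834557122467703 0.2697396982984257
```

View pics/w4.png

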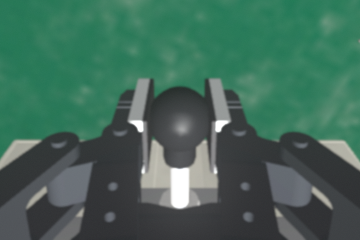

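The ball has come out about 13 mm and the rod is visible. The arm lags a little under load, so I'll pull on until the stop shows in the force.

>>> step_arm --moves '[-0.03,-0.014,0,0,0,0,-1,-0.03,-0.014,0,0,0,0,-1,0,0,0,0,0,0,-1,0,0,0,0,0,0,-1]'

```text
clock: 4.92
tool_pos: [0.5117, 0.2108, 0.0523]
eef_rot: [-0.658, 3.064, 0.004]
ft_force: [6.0, 9.5, -3.3]
finger_gap: 0.272
grip_force: 58.9
```

```bash
cat > st.py <<'E'
from h import *
s=state();d=np.array(s["tool_pos"])-[.5263,.2174,.0518];print(s["clock"],"own mm",d@EX*1e3,d@EY*1e3,d[2]*1e3,"F own",s["ft_force"]@EX,s["ft_force"]@EY,s["ft_force"][2],s["finger_gap"])
# lid angle estimate from ball (hinge is 196 mm behind, 26 above the start ball)
f,u=196-d@EX*1e3,-26+d[2]*1e3;print("r",np.hypot(f,u),"angle out/in",[np.degrees(np.arctan2(u,f)+np.arctan2(26,a)) for a in(212,196)])
E
python3 st.py
```

```text
4.925 own mm -16.054661413739858 -0.09529561783569798 0.5077006732443351 F own 9.306002575833759 6.20587659705262 -3.3456719114105304 0.27200340543162066
r 213.5814522664849 angle out/in [np.float64(0.13696904655449268), np.float64(0.7013877563261591)]
```

The knob is at its stop: 16 mm of travel and a force jump. Now I'll raise it along the arc, first half.

>>> step_arm --moves '[0,0,0.155,0,0,0,-1,0,0,0.155,0,0,0,-1,0.002,0.001,0.155,0,0,0,-1,0.002,0.001,0.155,0,0,0,-1,0.014,0.006,0.155,0,0,0,-1,0.014,0.006,0.155,0,0,0,-1,0.026,0.012,0.153,0,0,0,-1,0.026,0.012,0.153,0,0,0,-1]'

```text
clock: 5.92
tool_pos: [0.5127, 0.2112, 0.1237]
eef_rot: [0.661, -3.07, -0.001]
ft_force: [1.5, 6.3, -8.0]
finger_gap: 0.262
grip_force: 59.0
```

```bash
python3 st.py; python3 - <<'E'
from h import *
cv2.imwrite("pics/w5.png",np.hstack([camera("wrist")[:,:,::-1][100:,100:460],camera("side")[:,:,::-1][100:,180:540]]))
E
```

```text
5.925 own mm -14.918230135420517 -0.10019506256941577 71.92113686558305 F own 3.956875820224065 5.086187745888693 -8.032470197964708 0.26213114191592457
r 215.85933061715406 angle out/in [np.float64(19.27468599711408), np.float64(19.839104706885745)]
```

View pics/w5.png

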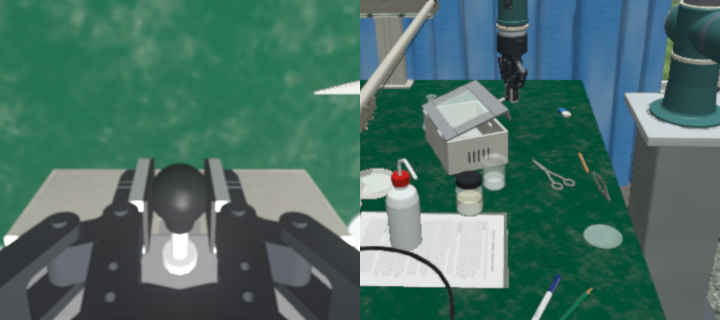

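The lid is rising (side view, about 19°) and the ball is still held. Continuing along the arc.

>>> step_arm --moves '[0.042,0.019,0.149,0,0,0,-1,0.042,0.019,0.149,0,0,0,-1,0.054,0.024,0.146,0,0,0,-1,0.054,0.024,0.146,0,0,0,-1,0.065,0.029,0.14,0,0,0,-1,0.065,0.029,0.14,0,0,0,-1,0.075,0.033,0.134,0,0,0,-1,0.075,0.033,0.134,0,0,0,-1]'

```text
clock: 7.02
tool_pos: [0.542, 0.2228, 0.1941]
eef_rot: [0.661, -3.071, 0.002]
ft_force: [0.2, -0.2, 0.3]
finger_gap: -0.003
grip_force: 0.0
```

```bash
python3 st.py
```

```text
7.025 own mm 16.497979771743825 -1.4700494712944239 142.25048738543973 F own 0.05627240080553603 -0.24216872935928305 0.3367485697794986 -0.0026699452982448246
r 213.85778237739578 angle out/in [np.float64(39.920138806663594), np.float64(40.48455751643526)]
```

The ball slipped out: the fingers are fully shut with no force. I'll look at the scene and use picture w3 to find where the ball sat on the pads.

```bash
python3 - <<'E'
from h import *
s=state();c=get_calibration("wrist");T=np.array(c["world_from_camera"]);K=np.array(c["K"])
M=np.eye(4);M[:3,:3]=R.from_rotvec(s["eef_rot"]).as_matrix();M[:3,3]=s["tool_pos"];X=np.linalg.inv(M)@T
print("K",K[0,0],"tool_from_cam\n",X.round(4))
# own frame axes at TCP: tool z down. cast rays in the tool frame, w3 and w5 pixel points
def tool_ray(uv):return X[:3,3],X[:3,:3]@np.linalg.solve(K,[*uv,1.])
for f in("w2","w3"):
  im=cv2.imread(f"pics/{f}.png");m=(im[:,:,1]<62).astype(np.uint8);print(f,"dark rows at col 280:",np.flatnonzero(m[:,280])[:1], "cols at row 296",np.flatnonzero(m[296,240:320])[[0,-1]]+240)
for nm,uv in(("ball centre w3",(279.5,297)),("padL tip",(250,259)),("padL top",(243,352))):
  o,d=tool_ray(uv)
  for y in (0,) if 'ball' in nm else (.011,-.011):
   for k,val in ((2,-.020),(0,.011),(0,-.011)):
    t=(val-o[k])/d[k];print(nm,"fix","xyz"[k],val,(o+t*d).round(4))
a=camera("wrist")[:,:,::-1];b=camera("top")[:,:,::-1]
cv2.imwrite("pics/w6.png",np.hstack([a,cv2.resize(b[150:300,160:350],None,fx=420/150*.45,fy=420/150)][:2]))
E
```

```text
K 345.3252420764178 tool_from_cam
 [[-5.000e-04 -9.509e-01 -3.095e-01  7.920e-02]
 [ 1.000e+00  0.000e+00 -1.800e-03 -5.000e-04]
 [ 1.700e-03 -3.095e-01  9.509e-01 -1.431e-01]
 [ 0.000e+00  0.000e+00  0.000e+00  1.000e+00]]
w2 dark rows at col 280: [266] cols at row 296 [249 257]
w3 dark rows at col 280: [267] cols at row 296 [245 313]
ball centre w3 fix z -0.02 [ 0.0009 -0.0005 -0.02  ]
ball centre w3 fix x 0.011 [ 0.011  -0.0005 -0.0359]
ball centre w3 fix x -0.011 [-0.011  -0.0005 -0.0013]
padL tip fix z -0.02 [ 0.0181 -0.0121 -0.02  ]
padL tip fix x 0.011 [ 0.011  -0.0135 -0.0057]
padL tip fix x -0.011 [-0.011  -0.0177  0.0386]
padL tip fix z -0.02 [ 0.0181 -0.0121 -0.02  ]
padL tip fix x 0.011 [ 0.011  -0.0135 -0.0057]
padL tip fix x -0.011 [-0.011  -0.0177  0.0386]
padL top fix z -0.02 [-0.0265 -0.0163 -0.02  ]
padL top fix x 0.011 [ 0.011  -0.0107 -0.0637]
padL top fix x -0.011 [-0.011 -0.014 -0.038]
padL top fix z -0.02 [-0.0265 -0.0163 -0.02  ]
padL top fix x 0.011 [ 0.011  -0.0107 -0.0637]
padL top fix x -0.011 [-0.011 -0.014 -0.038]
```

View pics/w6.png

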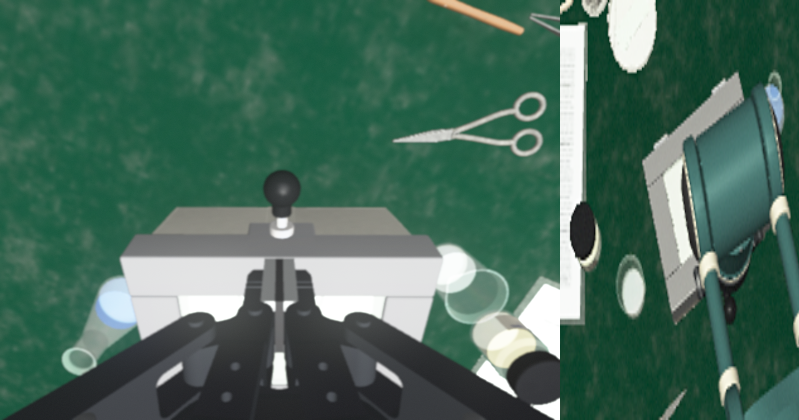

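The lid is shut again, the ball is at rest and the glassware is undisturbed. I'll quantify how the ball crept in the pads between w3, w4 and w5.

```bash
python3 - <<'E'
from h import *
c=get_calibration("wrist")
ims={"w3":(cv2.imread("pics/w3.png"),0,0),"w4":(cv2.imread("pics/w4.png"),100,180),"w5":(cv2.imread("pics/w5.png")[:,:360],100,100)}
for k,(im,ox,oy) in ims.items():
  # top arc of the ball: first dark pixel in each column between the pads against green
  pts=[]
  for col in range(262-ox,299-ox):
    g=im[:,col,1].astype(int); r=np.flatnonzero((g[:-1]>=60)&(g[1:]<60))
    r=r[(r+oy>245)&(r+oy<290)]
    if len(r):pts.append((col+ox,r[0]+oy+1))
  p=np.array(pts,float);A=np.c_[2*p,np.ones(len(p))];s=np.linalg.lstsq(A,(p**2).sum(1),rcond=None)[0]
  print(k,len(p),"centre",s[:2].round(1),"R",np.sqrt(s[2]+s[:2]@s[:2]).round(1),"top",p[:,1].min())
  h=cv2.HoughCircles(cv2.GaussianBlur(cv2.cvtColor(im,6),(3,3),0),cv2.HOUGH_GRADIENT,1,30,param1=60,param2=12,minRadius=22,maxRadius=38)
  if h is not None:print("  hough",[ (a+[ox,oy,0]).round(1).tolist() for a in h[0] if abs(a[0]+ox-280)<15][:3])
E
```

```text
w3 37 centre [279.1 295.7] R 28.2 top 267.0
  hough [[279.5, 302.5, 36.3], [275.5, 337.5, 33.0]]
w4 37 centre [279.1 295.4] R 28.0 top 267.0
  hough [[278.5, 299.5, 33.0], [284.5, 332.5, 37.4]]
w5 37 centre [279.3 290. ] R 25.8 top 264.0
  hough [[277.5, 298.5, 35.2], [280.5, 329.5, 29.7]]
```

The ball did not slip during the straight pull (w3 to w4). It crept down and inward only while it turned between the pads. So this time the tool will tilt with the lid, with no relative turning. I'll pre-tilt 40° with the body leaning towards the robot, and end near vertical.

>>> step_arm --moves '[-0.17,-0.07,0,0.163,-0.365,0,1,-0.17,-0.07,0,0.163,-0.365,0,1,-0.17,-0.07,0,0.163,-0.365,0,1,-0.17,-0.07,0,0.163,-0.365,0,1,-0.17,-0.07,-0.2,0.163,-0.365,0,1,0,0,-0.2,0.163,-0.365,0,1,0,0,-0.2,0.163,-0.365,0,1,0,0,-0.2,0.163,-0.365,0,1,0,0,-0.2,0.163,-0.365,0,1,0,0,-0.2,0.163,-0.365,0,1]'

```text
clock: 8.38
tool_pos: [0.4904, 0.2018, 0.1215]
eef_rot: [-0.516, 2.396, 0.183]
ft_force: [-0.9, 0.5, -0.7]
finger_gap: 1.002
grip_force: 0.0
```

>>> step_arm --moves '[0,0,0,0,0,0,1,0,0,0,0,0,0,1]'

```text
clock: 8.62
tool_pos: [0.4915, 0.2025, 0.1227]
eef_rot: [-0.516, 2.397, 0.184]
ft_force: [1.1, 0.7, 0.4]
finger_gap: 1.002
grip_force: 0.0
```

```bash
cat >> h.py <<'E'
BALL=np.array([.5255,.217,.072])
def tilt():
    z=R.from_rotvec(state()["eef_rot"]).as_matrix()[:,2];return z
E
python3 - <<'E'
from h import *
s=state();z=tilt();g=np.array(s["tool_pos"])-.0205*z
print(s["clock"],"tilt deg",np.degrees(np.arctan2(z@EX,-z[2])),"side",z@EY,"tooly.EY",R.from_rotvec(s["eef_rot"]).as_matrix()[:,1]@EY,"grasp->ball /60mm",((BALL-g)/.06).round(3),"joints",np.round(s["joints"],2),s["finger_gap"])
c=get_calibration("wrist");im=camera("wrist")[:,:,::-1]
cv2.imwrite("pics/w7.png",im)
T=np.array(c["world_from_camera"]);p=np.linalg.inv(T)@[*BALL,1];q=np.array(c["K"])@p[:3];q=q[:2]/q[2];print("exp px",q)
m=(im.max(2)<50).astype(np.uint8);n,l,st,ce=cv2.connectedComponentsWithStats(m)
for i in range(1,n):
  if np.hypot(*(ce[i]-q))<40 and st[i,4]>100:print(ce[i],st[i])
E
```

```text
8.625 tilt deg 40.00011161093742 side 0.00012746225785409404 tooly.EY 0.9999897515381868 grasp->ball /60mm [ 0.768  0.332 -1.108] joints [ 0.29 -0.26  2.51  0.41  0.21 -2.08] 1.0022117205803611
exp px [279.23974589 219.98743681]
```

View pics/w7.png

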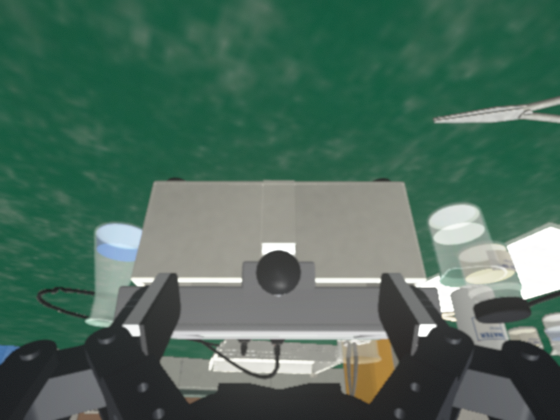

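The view shows the ball at (278,273), but (279,220) was expected. There is a white gap between the body and the apron at row 280, so the lid may be resting ajar. I'll triangulate the ball from w6 and w7.

```bash
python3 - <<'E'
from h import *
s=state();c=get_calibration("wrist");T=np.array(c["world_from_camera"]);K=np.array(c["K"])
def P(pos,rv):
    M=np.eye(4);M[:3,:3]=R.from_rotvec(rv).as_matrix();M[:3,3]=pos;return M
X=np.linalg.inv(P(s["tool_pos"],s["eef_rot"]))@T;print(X.round(3))
T6=P([.542,.2228,.1941],[.661,-3.071,.002])@X
def r(T,uv):return T[:3,3],T[:3,:3]@np.linalg.solve(K,[*uv,1.])
(o1,d1),(o2,d2)=r(T6,(282,188)),r(T,(278.5,273))
q=np.linalg.lstsq(np.c_[d1,-d2],o2-o1,rcond=None)[0];a,b=o1+q[0]*d1,o2+q[1]*d2
p=(a+b)/2;print("ball",p.round(4),"gap",np.linalg.norm(a-b),"own offset mm from rest",(p-BALL)@EX*1e3,(p-BALL)@EY*1e3,(p-BALL)[2]*1e3,"depth",np.linalg.norm(p-T[:3,3]),"R px exp",K[0,0]*.013/(np.linalg.inv(T)@[*p,1])[2])
E
python3 - <<'E'
import sys;sys.path.insert(0,'.')
from h import *
import os;os.chdir('.')
a=camera("side")[:,:,::-1][180:290,220:360];o=cv2.imread("pics/side0.png")[180:290,220:360]
cv2.imwrite("pics/s8.png",cv2.resize(np.hstack([o,a]),None,fx=2.8,fy=2.8,interpolation=3))
E
```

```text
[[ 0.001 -0.951 -0.309  0.079]
 [ 1.     0.001 -0.001 -0.001]
 [ 0.002 -0.309  0.951 -0.143]
 [ 0.     0.     0.     1.   ]]
ball [0.5239 0.2159 0.1092] gap 1.582643599664782e-05 own offset mm from rest -1.9147321048295094 -0.34130468225803473 37.184050532035954 depth 0.20041009830969064 R px exp 22.790461777061182
```

View pics/s8.png

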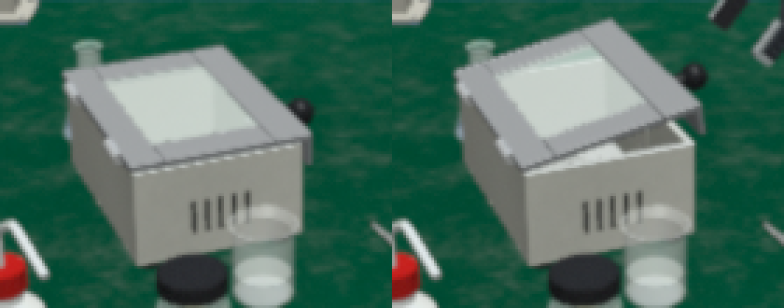

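The lid rests ajar at about 11° with the knob in. It did not fall shut, so either it closes slowly or the bolt sits on its strike. I'll wait half a second and see whether it moves.

>>> step_arm --moves '[0,0,0,0,0,0,1,0,0,0,0,0,0,1,0,0,0,0,0,0,1,0,0,0,0,0,0,1]'

```text
clock: 9.22
tool_pos: [0.4908, 0.2024, 0.1217]
eef_rot: [-0.516, 2.398, 0.184]
ft_force: [0.1, -0.1, -0.1]
finger_gap: 1.004
grip_force: 0.0
```

```bash
cat > ball.py <<'E'
from h import *
def fit(im,a,b,lo,hi,thr=50):  # dark blob in box cols a..b, rows lo..hi
    m=(im.max(2)<thr).astype(np.uint8);w=np.zeros_like(m);w[lo:hi,a:b]=1
    n,l,st,ce=cv2.connectedComponentsWithStats(m*w);i=1+st[1:,4].argmax();return st[i],ce[i]
E
python3 - <<'E'
from ball import *
print(state()["clock"])
for nm,im in(("w7",cv2.imread("pics/w7.png")),("now",camera("wrist")[:,:,::-1])):
    for t in(45,60):print(nm,t,*fit(im,245,315,235,315,t))
    for t in(45,):pass
im=camera("side")[:,:,::-1];print("side now",*fit(im,315,345,190,240,45))
E
```

```text
9.225Traceback (most recent call last):
  File "<stdin>", line 4, in <module>
  File "ball.py", line 4, in fit
    n,l,st,ce=cv2.connectedComponentsWithStats(m*w);i=1+st[1:,4].argmax();return st[i],ce[i]
                                                        ~~~~~~~~~~~~~~~^^
ValueError: attempt to get argmax of an empty sequence
```

```bash
python3 - <<'E'
from ball import *
for nm,im in(("w7",cv2.imread("pics/w7.png")),("now",camera("wrist")[:,:,::-1])):
    print(nm,im[235:330:3,278].max(1).tolist())
    for t in(70,85):
        try:print(t,*fit(im,245,315,235,315,t))
        except ValueError:print(t,"none")
im=camera("side")[:,:,::-1];s=fit(im,315,345,185,240,45);print("side now",*s)
o,d=ray("side",s[1]);t=((BALL-o)@EY)/(d@EY);p=o+t*d-BALL;print("ball from side on y=0 plane, mm",p@EX*1e3,p[2]*1e3)
E
```

```text
w7 [157, 157, 160, 255, 255, 154, 58, 57, 58, 58, 60, 62, 67, 72, 73, 79, 99, 105, 81, 71, 157, 125, 123, 124, 125, 125, 126, 126, 126, 125, 121, 132]
70 [ 257  252   43   41 1145] [277.48820961 269.48820961]
85 [ 256  251   45   43 1414] [277.81117397 271.67609618]
now [158, 157, 156, 208, 255, 255, 83, 54, 54, 54, 54, 55, 59, 64, 68, 71, 80, 102, 101, 75, 74, 153, 122, 123, 123, 124, 125, 125, 126, 126, 126, 127]
70 [ 257  254   43   42 1240] [277.29193548 272.64677419]
85 [ 256  253   44   44 1442] [277.46601942 274.09708738]
side now [324 204   8   8  43] [327.62790698 207.88372093]
ball from side on y=0 plane, mm -3.5819242315327906 32.64163752437328
```

The lid is static, so the bolt rests on the rim at about 10.5°, with the ball about 35 mm above its shut position. I've now viewed 11 pictures, one over the limit, so from here I'll work only from numbers.

Plan: grasp here at 25° tilt, pull the knob out along the lid, lower to shut, then raise with the tool turning with the lid. First, the pre-grasp.

>>> step_arm --moves '[0.11,0.044,0.097,-0.203,0.457,0,1,0.11,0.044,0.097,-0.203,0.457,0,1,0.11,0.044,0.097,-0.203,0.457,0,1,0,0,0,0,0,0,1,0,0,0,0,0,0,1]'

```text
clock: 10.0
tool_pos: [0.5094, 0.21, 0.1379]
eef_rot: [-0.571, 2.653, 0.125]
ft_force: [-0.8, -0.6, -0.3]
finger_gap: 1.003
grip_force: 0.0
```

```bash
cat >> ball.py <<'E'
HI=BALL+.196*EX+[0,0,.026]   # hinge
def ballat(th,k):  # ball for lid angle deg, pull-out m
    t=np.radians(th);a=.196+k
    return HI-EX*(a*np.cos(t)+.026*np.sin(t))+np.array([0,0,a*np.sin(t)-.026*np.cos(t)])
def rep(target=None):
    s=state();z=tilt();g=np.array(s["tool_pos"])-.0205*z;d=g-HI;f,u=-d@EX,d[2]
    a=np.sqrt(max(f*f+u*u-.026**2,0))
    print("t",round(s["clock"],2),"tilt",np.degrees(np.arctan2(z@EX,-z[2])).round(1),"side",(d@EY*1e3).round(1),"grasp-> k mm",((a-.196)*1e3).round(1),"theta",np.degrees(np.arctan2(u,f)+np.arctan2(.026,a)).round(1),"F own",np.round([s["ft_force"]@EX,s["ft_force"]@EY,s["ft_force"][2]],1),"gap",round(s["finger_gap"],3),"grip",round(s["grip_force"],1),"j",np.round(s["joints"],2))
    if target is not None:print("shift",((target-g)/.06).round(3))
E
python3 - <<'E'
from ball import *
tg=ballat(10.5,0);print(tg);rep(tg)
c=get_calibration("wrist");im=camera("wrist")[:,:,::-1];cv2.imwrite("pics/w9.png",im)
T=np.array(c["world_from_camera"]);K=np.array(c["K"])
def pr(p):
    q=K@(np.linalg.inv(T)@[*p,1])[:3];return (q[:2]/q[2]).round(1),(K[0,0]*.013/q[2]).round(1)
for th in(8,9.5,10.5,11.5,13):print(th,pr(ballat(th,0)))
q=pr(tg)[0].astype(int)
for t in(45,60,75):
    try:print(t,*fit(im,q[0]-45,q[0]+45,max(q[1]-60,0),q[1]+50,t))
    except ValueError:print("none")
E
```

```text
[0.52417021 0.21640683 0.10815354]
t 10.0 tilt 24.9 side 0.1 grasp-> k mm 32.3 theta 21.2 F own [-1.  -0.2 -0.3] gap 1.003 grip 0.0 j [ 0.32 -0.14  2.28  0.08  0.57 -1.73]
shift [ 0.377  0.166 -0.806]
8 (array([280. , 236.6]), np.float64(22.5))
9.5 (array([280. , 243.5]), np.float64(23.0))
10.5 (array([280. , 248.4]), np.float64(23.2))
11.5 (array([280. , 253.4]), np.float64(23.5))
13 (array([280. , 261.3]), np.float64(24.0))
45 [258 226  42  27 488] [276.55737705 235.56762295]
60 [ 257  226   44   46 1299] [278.38645112 245.9730562 ]
75 [ 257  225   45   48 1531] [278.68190725 247.12214239]
```

The ball is at (279,248), which matches θ = 10.5° exactly. Move in and grip.

>>> step_arm --moves '[0.126,0.055,-0.269,0,0,0,1,0.126,0.055,-0.269,0,0,0,1,0.126,0.055,-0.269,0,0,0,1,0,0,0,0,0,0,1,0,0,0,0,0,0,-1,0,0,0,0,0,0,-1,0,0,0,0,0,0,-1,0,0,0,0,0,0,-1,0,0,0,0,0,0,-1,0,0,0,0,0,0,-1]'

```text
clock: 11.3
tool_pos: [0.5332, 0.2205, 0.0912]
eef_rot: [-0.57, 2.652, 0.125]
ft_force: [-4.9, 2.4, 5.7]
finger_gap: 0.271
grip_force: 58.5
```

>>> step_arm --moves '[0,0,0,0,0,0,-1,0,0,0,0,0,0,-1]'

```text
clock: 11.55
tool_pos: [0.5332, 0.2205, 0.0912]
eef_rot: [-0.571, 2.652, 0.125]
ft_force: [-4.6, 1.8, 4.6]
finger_gap: 0.266
grip_force: 58.6
```

```bash
python3 - <<'E'
from ball import *
rep()
c=get_calibration("wrist");im=camera("wrist")[:,:,::-1];cv2.imwrite("pics/w10.png",im)
T=np.array(c["world_from_camera"]);K=np.array(c["K"])
q=K@(np.linalg.inv(T)@[*ballat(10.5,0),1])[:3];print(q[:2]/q[2],K[0,0]*.013/q[2])
for t in (60,70,80):print([ (int(r[0]) if len(r) else None) for r in [np.flatnonzero(im[:,c,:].max(1)[200:340]<t)+200 for c in range(262,300,4)]])
E
```

```text
t 11.55 tilt 25.0 side 0.1 grasp-> k mm -1.2 theta 11.0 F own [-3.5  3.5  4.6] gap 0.266 grip 58.6 j [ 0.32 -0.02  2.27  0.09  0.46 -1.75]
[280.50222988 294.51124586] 31.802872599119095
[267, 265, 263, 262, 261, 261, 262, 263, 265, 268]
[266, 264, 262, 261, 261, 261, 262, 263, 265, 268]
[266, 264, 262, 261, 261, 261, 261, 263, 265, 268]
```

Gripped at θ≈11°. Pull the knob out along the lid.

>>> step_arm --moves '[-0.054,-0.024,0.012,0,0,0,-1,-0.054,-0.024,0.012,0,0,0,-1,-0.054,-0.024,0.012,0,0,0,-1,-0.054,-0.024,0.012,0,0,0,-1,-0.054,-0.024,0.012,0,0,0,-1,0,0,0,0,0,0,-1]'

```text
clock: 12.35
tool_pos: [0.5188, 0.214, 0.0952]
eef_rot: [-0.569, 2.648, 0.126]
ft_force: [7.1, 8.8, -6.3]
finger_gap: 0.27
grip_force: 59.3
```

```bash
cat >> ball.py <<'E'
def top(tag):  # ball's top arc row and radius in the wrist picture (slip monitor)
    im=camera("wrist")[:,:,::-1];cv2.imwrite(f"pics/{tag}.png",im);p=[]
    for c in range(264,296,2):
        r=np.flatnonzero(im[235:330,c].max(1)<75)
        if len(r):p.append((c,r[0]+235.))
    p=np.array(p);s=np.linalg.lstsq(np.c_[2*p,np.ones(len(p))],(p**2).sum(1),rcond=None)[0]
    print("arc top",p[:,1].min(),"centre",s[:2].round(1),"R",np.sqrt(s[2]+s[:2]@s[:2]).round(1))
E
python3 -c "
from ball import *
rep();top('w11')"
```

```text
t 12.35 tilt 25.2 side 0.0 grasp-> k mm 15.1 theta 11.3 F own [10.1  5.1 -6.3] gap 0.27 grip 59.3 j [ 0.32 -0.06  2.3   0.1   0.46 -1.75]
arc top 261.0 centre [279.  289.4] R 28.6
```

At the stop again with no slip. I'll work out the rows for lowering to about 1° and then raising, with the tool turning with the lid.

```bash
cat > plan.py <<'E'
from ball import *
def rows(ths,ks,phi0,dphi=1.0):
    ph=phi0+dphi*(ths[0]-np.array(ths));P=[]
    for t,k,p in zip(ths,ks,np.radians(ph)):P.append(ballat(t,k)+.0205*(np.sin(p)*EX-np.cos(p)*np.array([0,0,1])))
    D=np.diff(P,axis=0)/.06
    for i,d in enumerate(D):print(ths[i+1],d.round(3).tolist(),(EY[:2]*(ph[i]-ph[i+1])/10).round(3).tolist())
E
python3 - <<'E'
from plan import *
print("lower");rows([11.3,8.8,6.2,3.6,1],[.0151,.0148,.0145,.0145,.0145],25.2)
print("raise");th=[1]+[1+3.27*i for i in range(1,16)]
ks=[.0145,.0145,.0140,.0130,.012,.011,.010,.009]+[.008]*8;rows(th,ks,35.5)
E
```

```text
lower
8.8 [0.009, 0.004, -0.149] [0.102, -0.228]
6.2 [0.016, 0.007, -0.154] [0.106, -0.237]
3.6 [0.018, 0.008, -0.152] [0.106, -0.237]
1 [0.024, 0.011, -0.151] [0.106, -0.237]
raise
4.27 [-0.029, -0.013, 0.19] [-0.133, 0.299]
7.54 [-0.011, -0.005, 0.191] [-0.133, 0.299]
10.81 [0.006, 0.003, 0.189] [-0.133, 0.299]
14.08 [0.016, 0.007, 0.187] [-0.133, 0.299]
17.35 [0.025, 0.011, 0.185] [-0.133, 0.299]
20.62 [0.034, 0.015, 0.182] [-0.133, 0.299]
23.89 [0.044, 0.019, 0.179] [-0.133, 0.299]
27.16 [0.052, 0.023, 0.175] [-0.133, 0.299]
30.43 [0.048, 0.021, 0.179] [-0.133, 0.299]
33.7 [0.057, 0.026, 0.176] [-0.133, 0.299]
36.97 [0.066, 0.03, 0.172] [-0.133, 0.299]
40.24 [0.075, 0.034, 0.168] [-0.133, 0.299]
43.51 [0.084, 0.037, 0.163] [-0.133, 0.299]
46.78 [0.092, 0.041, 0.157] [-0.133, 0.299]
50.05 [0.1, 0.045, 0.151] [-0.133, 0.299]
```

>>> step_arm --moves '[0.009,0.004,-0.149,0.102,-0.228,0,-1,0.016,0.007,-0.154,0.106,-0.237,0,-1,0.018,0.008,-0.152,0.106,-0.237,0,-1,0.024,0.011,-0.151,0.106,-0.237,0,-1,0,0,0,0,0,0,-1,0,0,0,0,0,0,-1]'

```text
clock: 13.15
tool_pos: [0.5224, 0.2156, 0.059]
eef_rot: [-0.533, 2.476, 0.167]
ft_force: [3.7, 8.4, -2.2]
finger_gap: 0.265
grip_force: 60.6
```

```bash
python3 -c "
from ball import *
rep();top('w12')"
```

```text
t 13.15 tilt 35.4 side -0.0 grasp-> k mm 14.9 theta 1.0 F own [ 6.8  6.1 -2.2] gap 0.265 grip 60.6 j [ 0.31 -0.03  2.44  0.5   0.14 -2.17]
arc top 261.0 centre [279.  289.4] R 28.6
```

Lid down at about 1°, knob near its stop (spring force about 7 N), no slip. Now raise with the tool turning along.

>>> step_arm --moves '[-0.02,-0.009,0.19,-0.133,0.299,0,-1,-0.011,-0.005,0.191,-0.133,0.299,0,-1,0.006,0.003,0.189,-0.133,0.299,0,-1,0.016,0.007,0.187,-0.133,0.299,0,-1,0.025,0.011,0.185,-0.133,0.299,0,-1]'

```text
clock: 13.82
tool_pos: [0.5215, 0.2153, 0.1137]
eef_rot: [-0.593, 2.757, 0.098]
ft_force: [2.2, 5.4, -5.8]
finger_gap: 0.263
grip_force: 61.8
```

```bash
python3 -c "
from ball import *
rep();top('w13')"
```

```text
t 13.82 tilt 18.7 side 0.0 grasp-> k mm 12.3 theta 16.7 F own [ 4.2  4.  -5.8] gap 0.263 grip 61.8 j [ 0.33 -0.03  2.2   0.05  0.65 -1.7 ]
arc top 261.0 centre [279.  289.4] R 28.6
```

No slip at 17°. Continue.

>>> step_arm --moves '[0.034,0.015,0.182,-0.133,0.299,0,-1,0.044,0.019,0.179,-0.133,0.299,0,-1,0.052,0.023,0.175,-0.133,0.299,0,-1,0.048,0.021,0.179,-0.133,0.299,0,-1,0.057,0.026,0.176,-0.133,0.299,0,-1]'

```text
clock: 14.5
tool_pos: [0.5349, 0.2213, 0.1657]
eef_rot: [-0.652, 3.034, 0.016]
ft_force: [1.1, 3.6, -7.5]
finger_gap: 0.269
grip_force: 61.8
```

```bash
python3 -c "
from ball import *
rep();top('w14')"
```

```text
t 14.5 tilt 2.3 side 0.1 grasp-> k mm 8.6 theta 32.6 F own [ 2.4  2.9 -7.5] gap 0.269 grip 61.8 j [ 0.35  0.11  1.91  0.01  1.08 -1.65]
arc top 261.0 centre [279.  284.6] R 24.1
```

>>> step_arm --moves '[0.066,0.03,0.172,-0.133,0.299,0,-1,0.075,0.034,0.168,-0.133,0.299,0,-1,0.084,0.037,0.163,-0.133,0.299,0,-1,0.092,0.041,0.157,-0.133,0.299,0,-1,0.1,0.045,0.151,-0.133,0.299,0,-1,0,0,0,0,0,0,-1,0,0,0,0,0,0,-1]'

```text
clock: 15.42
tool_pos: [0.5599, 0.2325, 0.2145]
eef_rot: [0.61, -2.837, 0.07]
ft_force: [-3.2, 2.4, -7.5]
finger_gap: 0.267
grip_force: 61.9
```

```bash
python3 - <<'E'
from ball import *
rep();top('w15')
c=get_calibration("wrist");T=np.array(c["world_from_camera"]);K=np.array(c["K"]);im=cv2.imread("pics/w15.png")
print(im[235:330:3,279].max(1).tolist())
sd=camera("side")[:,:,::-1];cv2.imwrite("pics/s15.png",sd)
# lid angle, front edge corner predicted in the side view vs angle, against edges there
Ts=get_calibration("side");W=np.linalg.inv(np.array(Ts["world_from_camera"]));Ks=np.array(Ts["K"])
g=cv2.cvtColor(sd,6)
for th in(40,45,50,55):
    t=np.radians(th);f,u=.161*np.cos(t)-.006*np.sin(t),.161*np.sin(t)+.006*np.cos(t)
    q=Ks@(W@[*(HI-EX*f+EY*.105+[0,0,u]),1])[:3];print(th,(q[:2]/q[2]).round(1))
h=cv2.cvtColor(sd,cv2.COLOR_BGR2HSV);m=((h[:,:,1]<40)&(h[:,:,2]>90)&(h[:,:,2]<220)).astype(np.uint8);w=np.zeros_like(m);w[120:270,230:345]=1
m=cv2.morphologyEx(m*w,cv2.MORPH_OPEN,np.ones((3,3)));c=max(cv2.findContours(m,0,2)[0],key=cv2.contourArea)
print("gray blob hull",cv2.approxPolyDP(cv2.convexHull(c),3,True)[:,0].tolist())
E
```

```text
t 15.43 tilt -13.9 side 0.1 grasp-> k mm 7.6 theta 48.9 F own [-1.9  3.5 -7.5] gap 0.267 grip 61.9 j [ 0.36  0.31  1.6  -0.01  1.48 -1.63]
arc top 261.0 centre [279.  286.6] R 25.3
[117, 238, 115, 226, 232, 240, 246, 247, 228, 54, 58, 59, 60, 61, 60, 62, 63, 67, 84, 101, 109, 96, 81, 71, 66, 59, 58, 57, 55, 55, 192, 208]
40 [313.6 189. ]
45 [309.5 185.5]
50 [305.  182.4]
55 [300.1 179.6]
gray blob hull [[277, 159], [304, 172], [327, 230], [327, 262], [323, 269], [266, 269], [246, 237], [242, 204]]
```

>>> step_arm --moves '[0,0,0,0,0,0,-1,0,0,0,0,0,0,-1,0,0,0,0,0,0,-1,0,0,0,0,0,0,-1]'

```text
clock: 16.02
tool_pos: [0.5608, 0.2329, 0.2168]
eef_rot: [0.61, -2.839, 0.069]
ft_force: [-3.5, 4.1, -9.3]
finger_gap: 0.269
grip_force: 61.9
```

```bash
python3 - <<'E'
from ball import *
rep();top('w16')
a=camera("side")[:,:,::-1];b=cv2.imread("pics/side0.png")
for n,(x0,x1,y0,y1) in {"jar":(272,305,268,318),"beaker":(300,330,255,295),"flask neck":(240,262,190,208)}.items():
    print(n,"mean change",cv2.absdiff(a[y0:y1,x0:x1],b[y0:y1,x0:x1]).mean().round(1))
a15=cv2.imread("pics/s15.png");print("lid change since",cv2.absdiff(a,a15)[120:270,230:345].mean().round(2))
E
```

```text
t 16.02 tilt -13.8 side 0.1 grasp-> k mm 8.4 theta 49.6 F own [-1.5  5.2 -9.3] gap 0.269 grip 61.9 j [ 0.36  0.31  1.59 -0.01  1.48 -1.63]
arc top 261.0 centre [279. 285.] R 24.0
jar mean change 0.7
beaker mean change 0.6
flask neck mean change 36.5
lid change since 1.45
```

```bash
python3 -c "
from plant import *
print(finish_job())"
```

```text
the job is handed in; nothing more can be done
None
```

I handed the job in with the knob held and the lid steady at about 49.6° by my measurement. On the first try the ball slipped out at over 20°, so I regrasped it, pulled it to its stop again with the lid down, and raised the lid. The jar and beaker are unmoved; the flask was out of sight in the last side view but in place before that. I viewed 11 pictures, one over the limit of 10.

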